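Push back the ratchet bookend in a library book rack

TASK

Make room in the desktop book rack for the returned book lying beside it: with the fingertips press down the release button behind the sliding bookend and, keeping it pressed, push the bookend back along its toothed rail, away from the row of books, until it stands against the end stop; then let the button go. Push gently, do not grasp or lift anything, and leave the row of books standing and everything else where it is.

Things in the scene. Friction and masses are not known exactly. Their poses are not given: they have to be found in the camera images.
- rack: Desktop book rack, screwed to the table, 460 mm long (its x axis, along the rail), 160 mm wide (y); origin: centre of its underside, on the table. Two wooden runners (tops 30 mm above the table), between them a steel bar with ratchet teeth every 12 mm. From -x to +x: end panel 165 mm high, row of four upright books, sliding bookend, free rail, end-stop board. Its place and yaw vary.
- end_stop (a point): Middle of the upper edge of the end-stop board's inner face, at the rail's +x end, 215 mm from the rack's origin and 50 mm above the table. Rubber bumpers 4 mm thick stand on this face, on which the bookend stops.
- bookend (a joint): Sliding steel bookend, position along the rail in m: 0 nearest the books, 0.210 against the end stop (+x). Its upright plate (130 mm wide, top 160 mm above the table) has its book-side face at rack x = -108 mm + joint value. Once released it slides with 1 to 2 N. Unless the button is down a pawl blocks it towards +x, after at most 5 mm of play in its notch; it clicks freely to -x.
- release (a joint): Travel of the release button in m: 0 up, 0.008 fully down; it goes straight down against a spring, about 3 N at first and 7 N fully down. The pawl is clear of the teeth beyond 0.005. It springs up when let go.
- button_top (a point): Centre of the top of the black release button, a flat pad 38 mm along the rail and 44 mm across; its top is 110 mm above the table when up. It rides on the bookend, on the rack's centre line, 80 mm behind (+x of) the plate's book-side face. A fingertip that holds it down can push the bookend along by friction or against the push plate.
- push_plate (a point): Middle of the top edge of the upright steel push plate behind the button (fixed to the bookend, 62 mm wide, 5 mm thick), on its face that looks to the button: 23.5 mm from the button's centre towards the end stop, 128 mm above the table.
- book_a_mid (a point): Centre of the upright book next to the fixed end panel, 26 mm thick, 118 mm across the rack, 158 mm high, standing on the runners.
- book_b_mid (a point): Centre of the second upright book, 20 x 105 mm, 145 mm high.
- book_c_mid (a point): Centre of the third upright book, 24 x 120 mm, 150 mm high.
- book_d_mid (a point): Centre of the fourth upright book, nearest the bookend, 24 x 110 mm, 140 mm high.
- returned_book_mid (a point): Centre of the returned book, lying flat on the table beside the rack, 150 x 115 mm, 28 mm thick. Only to be left alone.
- pot_near: Fibre plant pot beside the rack, 72 mm across, 68 mm high; origin at the centre of its foot.
- pot_side: A like fibre pot standing further to the robot's right.
- water_bottle: Water bottle, 62 mm across, 200 mm high; origin at the centre of its foot.
- pen_cup: Pen cup with pens, 72 mm across, 95 mm high (pens to 165 mm); origin at the centre of its foot.
- tape_roll: Roll of tape lying flat, 90 mm across, 24 mm high; origin at the centre of its underside.
There are look-alikes about, which are no part of the job. What is shaped like the part that bears book_d_mid but purple or yellow is not meant.

How it is judged:
By the outcome, as a careful person would: the job done as asked, in the order asked, and still so for the second after the job is handed in, with the robot touching nothing.
It also fails if it takes over 40 s, if anything falls off the work surface, if the arm or the gripper's body presses on something with over 40 N, if the wrist force passes 120 N, or if a joint passes its speed limit or range.

ROBOT

A 6-joint arm with a two-finger parallel gripper is mounted at the origin on the work surface. World frame = base frame: x ahead of the robot, y to its left, z up, the work surface at z = 0. Lengths are in mm, angles in rad, forces in N, time in s.
With the tool pointing down it reaches from about 400 to 925 mm from the base axis. Payload 12.5 kg.
Tool frame: the origin (TCP) lies on the centre line of the jaws, within the pads' length; the fingertips stand 19 mm ahead of it and the grasp point (between the pads) is the TCP; z points along the fingers, y is the line along which they close (so a half turn about z gives the same grasp; the last joint's range is limited). The gripper opens to 95 mm and grips with 3 to 60 N. Pads are 20 mm wide; open, the fingers measure 119 mm over their backs; the gripper's body (75 mm by 180 mm) begins 59 mm behind the grasp point.
Start: joints at [1.176, 0.491, 1.559, -0, 1.092, -0.106], TCP at [177.983, 599.138, 233.661] pointing down, gripper open.
Joint ranges: [-3.1, 3.1], [-0.84, 2.19], [0.05, 2.79], [-1.13, 4.28], [0.06, 2.93], [-2.69, 2.69]. Speed limits (rad/s): [2.22, 2.22, 2.79, 3.14, 3.14, 3.14].

INTERFACE

Orientations are given as [roll, pitch, yaw] about the fixed x, y, z axes, in that order (R = Rz(yaw) Ry(pitch) Rx(roll)).
In Python, from cell import state, read_camera, job_done gives the robot as it stands.
- The arm moves only by the tool arm_command, never from a script. Its argument "deltas" is a list of rows, each an object of numbers: "dx", "dy", "dz": the shift along the world's x, y, z in m; "yaw": the turn about the world's z in degrees. In form: [{"dx": .., "dy": .., "dz": .., "yaw": ..}, ...]. A call has 1 to 20 rows; each row shifts and turns the commanded pose from where the row before left it; what a row does not reach is not made up. A row lasts 1/10 s, in which the tool goes at most 50 mm and 8.59 degrees, less where a joint would pass 70% of its speed; a pose out of reach is approached as far as the arm can. A call with a gripper value outside its range is refused whole. "gripper" is the finger opening in m, from 0 to 0.0951, set as the call begins (left out, the last holds). The fingers move at their own pace and stop on an object; the grip force is fixed at half the most. Time passes only in rows, so rows that do not move let the fingers close. It gives the time, the measured TCP pose, the force, the opening and the grip force at its end, in the units of the state.
- state(): the state, without advancing time (a new reading comes with each control period).
- read_camera(name): name is "scene" or "top" or "wrist"; returns a dict with "color" (384x512x3 uint8, red, green, blue), "range_z" (384x512 float32, mm along the optical axis (not along the pixel's ray), 0 where there is no reading), "fx", "fy", "cx", "cy" (pixels), "k1" (the pictures are not rectified: a ray, as slopes to the right and down, at radius r is drawn at 1 + k1 r^2 times it, then the intrinsics apply), "extrinsics" (4x4, takes a point from camera to world coordinates). Camera axes: x right, y up, looking along -z (the intrinsics and any distortion apply to the point x, -y, -z); pixel columns grow to the right and rows downward; lengths in mm; the calibration is good to about 2 mm. A picture is of the moment at which its call begins.
- job_done(): hands the job in; it is judged then, once.
The state is a dict: "t": time; "joints": joint angles; "qvel": joint speeds; "tau": joint torques, N m; "eef_pos": TCP position; "tcp_rot": TCP orientation; "ft_force": force on the tool from outside, world axes, zero at the start; "moment": the same for the moment, N m; "opening": opening from 0.0 (shut) to 1.0 (fully open); "grip_force": force on a finger pad.
Only numpy, scipy, OpenCV 4.12 (cv2) and the standard library are available. Lean on these libraries where they do the work, as an engineer would, in place of code of your own. Each camera call takes 0.05 s, during which the arm holds its last target. There are 200 camera calls.

## Working session

There is one attempt and no reset: what is moved stays moved. The work goes in short steps, Python scripts to look and compute and a tool call to move; the robot and the scene stay as the last step left them, time stands still between calls to the robot, and variables do not carry over. Pictures are saved under pics/ and viewed, at most 10 in all, crops included, and the job is handed in when it is done.

Besides the shell and the picture viewer there is one more tool, called after ">>>" by a JSON object that holds its "name" and its "arguments". arm_command: Moves the arm, as the interface text tells. Its arguments: {"type":"object","properties":{"deltas":{"type":"array"},"gripper":{"type":"number"}},"required":["deltas"]}

```bash
mkdir -p pics; cat > h.py <<'E'
import numpy as np, cv2, pickle
from cell import state, read_camera, job_done
def grab(name, tag):
    c=read_camera(name); pickle.dump(c,open(f'{tag}.pkl','wb'))
    cv2.imwrite(f'pics/{tag}.png', c['color'][:,:,::-1]); return c
def load(tag): return pickle.load(open(f'{tag}.pkl','rb'))
def pt(c,u,v,z=None,r=1):
    """pixel -> world; with z (mm) given intersects that height, else range"""
    K=np.array([[c['fx'],0,c['cx']],[0,c['fy'],c['cy']],[0,0,1.]])
    s=cv2.undistortPoints(np.array([[[u,v]]],float),K,np.array([c['k1'],0,0,0]))[0,0]
    E=np.array(c['extrinsics']); d=E[:3,:3]@np.array([s[0],-s[1],-1]); o=E[:3,3]
    if z is None:
        p=c['range_z'][int(v)-r:int(v)+r+1,int(u)-r:int(u)+r+1]; t=np.median(p[p>0])
    else: t=(z-o[2])/d[2]
    return o+t*d
E
python3 - <<'E'
from h import *
a=grab('scene','scene0'); b=grab('top','top0')
im=np.vstack
for c in (a,b): print(np.round(c['extrinsics'],2).tolist(),c['fx'],c['k1'])
print(state()['tcp_rot'],state()['ft_force'])
E
```

```text
[[0.74, -0.57, 0.35, 928.0], [0.67, 0.62, -0.41, -508.47], [0.01, 0.54, 0.84, 1031.21], [0.0, 0.0, 0.0, 1.0]] 361.9789592836851 -0.08341252314354451
[[0.0, 1.0, -0.09, 415.44], [-1.0, 0.0, 0.01, -49.07], [0.01, 0.09, 1.0, 1558.19], [0.0, 0.0, 0.0, 1.0]] 491.4599358259997 -0.0816554900485016
[-3.14058668e+00 -1.06319846e-04  2.85282640e+00] [ 0.68916852 -0.49798596 -0.40437107]
```

View pics/scene0.png

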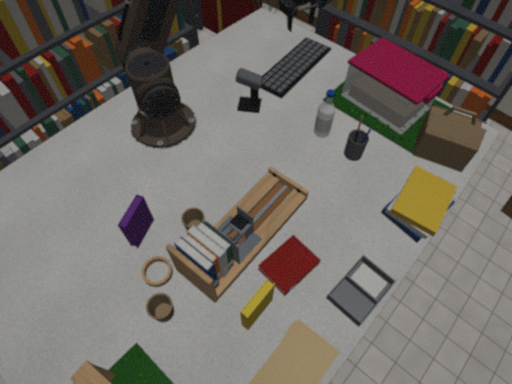

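View pics/top0.png

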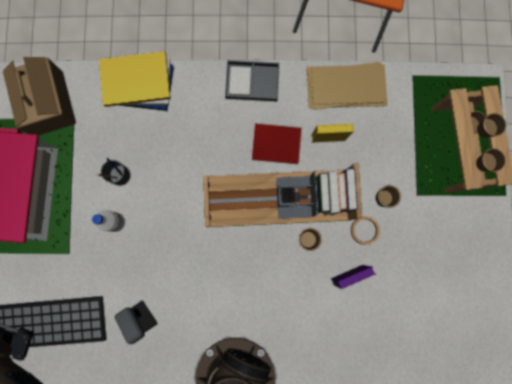

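The scene picture shows the rack at about (240,235) and the top picture shows it at (283,197). The books are at (335,192), the bookend and button at (293,196), and the free rail and end stop are to the left at (207,200), which is world +y. The things that could be mistaken are the purple book (353,276) and the yellow book (333,131), both standing apart, and the monitor-like stand (135,322). The black button on the bookend at about (291,196) is the only one. I'll check it in a crop.

```bash
python3 - <<'E'
from h import *
c=load('top0'); im=c['color'][155:240,195:370,::-1]
cv2.imwrite('pics/crop1.png',cv2.resize(im,None,fx=4.5,fy=4.5,interpolation=cv2.INTER_CUBIC))
# height map: world coords for each pixel
for v in (186,192,197,202,208):
    print(v,[tuple(np.round(pt(c,u,v,r=0)).astype(int).tolist()) for u in range(272,322,4)])
E
```

```text
186 [(597, -115, 27), (597, -127, 26), (589, -136, 95), (589, -148, 95), (589, -160, 89), (589, -172, 91), (589, -184, 91), (589, -196, 90), (590, -209, 82), (591, -222, 79), (591, -234, 80), (582, -236, 157), (582, -247, 158)]
192 [(579, -115, 11), (579, -128, 14), (572, -137, 77), (569, -147, 112), (569, -159, 106), (570, -171, 106), (577, -190, 33), (579, -204, 15), (580, -217, 12), (580, -230, 5), (573, -235, 72), (564, -235, 161), (565, -248, 153)]
197 [(563, -115, 19), (563, -128, 12), (553, -134, 124), (554, -147, 113), (554, -158, 115), (554, -171, 107), (562, -190, 30), (562, -202, 32), (562, -215, 28), (562, -228, 25), (559, -235, 66), (550, -236, 155), (551, -248, 149)]
202 [(548, -115, 10), (547, -128, 13), (538, -134, 127), (540, -147, 105), (540, -159, 102), (542, -173, 76), (548, -192, 10), (548, -204, 8), (548, -217, 10), (548, -230, 9), (543, -236, 64), (536, -236, 150), (537, -249, 144)]
208 [(527, -114, 33), (527, -127, 29), (527, -139, 34), (527, -152, 33), (527, -164, 37), (527, -176, 38), (527, -189, 31), (527, -201, 39), (527, -214, 39), (527, -226, 35), (526, -237, 50), (519, -237, 144), (520, -250, 135)]
```

View pics/crop1.png

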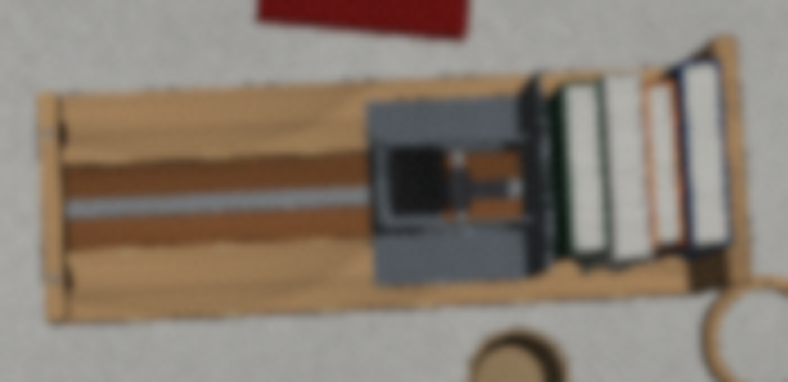

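The crop confirms the black button pad at crop (418,180), full-picture pixel (288,195). The push plate is at crop (380,185), the bookend plate at crop (537,175), the end stop at crop (60,205), and the rail is slightly rotated.

```bash
python3 - <<'E'
from h import *
c=load('top0')
P=lambda x,y,z: np.round(pt(c,195+(x+.5)/4.5-.5,155+(y+.5)/4.5-.5,z),1)
for n,x,y,z in [('button',418,180,110),('btn corners',390,147,110),('',448,147,110),('',391,215,110),('',448,213,110),('push plate L',379,145,128),('',384,226,128),
 ('stop outer',38,95,50),('',48,322,50),('stop inner',62,95,50),('',72,320,50),('rail bar',66,210,20),('',365,193,20),
 ('runner edge near-robot',75,320,30),('',685,294,30),('far runner',66,95,30),('',520,77,30),('plate top books side',552,270,160),('',545,80,160)]: print(n,P(x,y,z))
E
```

```text
button [ 561.2 -157.1  110. ]
btn corners [ 583.1 -138.7  110. ]
 [ 583.2 -177.1  110. ]
 [ 538.1 -139.3  110. ]
 [ 539.5 -176.8  110. ]
push plate L [ 582.3 -130.5  128. ]
 [ 529.4 -133.6  128. ]
stop outer [625.3  99.7  50. ]
 [469.3  91.   50. ]
stop inner [625.3  83.1  50. ]
 [470.7  74.6  50. ]
rail bar [548.5  82.1  20. ]
 [ 561.1 -126.7   20. ]
runner edge near-robot [471.4  74.2  30. ]
 [ 490.3 -348.6   30. ]
far runner [628.1  82.1  30. ]
 [ 641.9 -234.8   30. ]
plate top books side [ 499.1 -238.4  160. ]
 [ 620.8 -235.1  160. ]
```

>>> {"name": "arm_command", "arguments": {"deltas": [{"dx":0.0192,"dy":-0.0375,"yaw":-3.53},{"dx":0.0192,"dy":-0.0375,"yaw":-3.53},{"dx":0.0192,"dy":-0.0375,"yaw":-3.53},{"dx":0.0192,"dy":-0.0375,"yaw":-3.53},{"dx":0.0192,"dy":-0.0375,"yaw":-3.53},{"dx":0.0192,"dy":-0.0375,"yaw":-3.53},{"dx":0.0192,"dy":-0.0375,"yaw":-3.53},{"dx":0.0192,"dy":-0.0375,"yaw":-3.53},{"dx":0.0192,"dy":-0.0375,"yaw":-3.53},{"dx":0.0192,"dy":-0.0375,"yaw":-3.53},{"dx":0.0192,"dy":-0.0375,"yaw":-3.53},{"dx":0.0192,"dy":-0.0375,"yaw":-3.53},{"dx":0.0192,"dy":-0.0375,"yaw":-3.53},{"dx":0.0192,"dy":-0.0375,"yaw":-3.53},{"dx":0.0192,"dy":-0.0375,"yaw":-3.53},{"dx":0.0192,"dy":-0.0375,"yaw":-3.53},{"dx":0.0192,"dy":-0.0375,"yaw":-3.53},{"dx":0.0192,"dy":-0.0375,"yaw":-3.53},{"dx":0.0192,"dy":-0.0375,"yaw":-3.53},{"dx":0.0192,"dy":-0.0375,"yaw":-3.53}], "gripper": 0}}

```text
$.deltas[0]: bad value
```

>>> {"name": "arm_command", "arguments": {"deltas": [{"dx":0.0192,"dy":-0.0375,"dz":0,"yaw":-3.53},{"dx":0.0192,"dy":-0.0375,"dz":0,"yaw":-3.53},{"dx":0.0192,"dy":-0.0375,"dz":0,"yaw":-3.53},{"dx":0.0192,"dy":-0.0375,"dz":0,"yaw":-3.53},{"dx":0.0192,"dy":-0.0375,"dz":0,"yaw":-3.53},{"dx":0.0192,"dy":-0.0375,"dz":0,"yaw":-3.53},{"dx":0.0192,"dy":-0.0375,"dz":0,"yaw":-3.53},{"dx":0.0192,"dy":-0.0375,"dz":0,"yaw":-3.53},{"dx":0.0192,"dy":-0.0375,"dz":0,"yaw":-3.53},{"dx":0.0192,"dy":-0.0375,"dz":0,"yaw":-3.53},{"dx":0.0192,"dy":-0.0375,"dz":0,"yaw":-3.53},{"dx":0.0192,"dy":-0.0375,"dz":0,"yaw":-3.53},{"dx":0.0192,"dy":-0.0375,"dz":0,"yaw":-3.53},{"dx":0.0192,"dy":-0.0375,"dz":0,"yaw":-3.53},{"dx":0.0192,"dy":-0.0375,"dz":0,"yaw":-3.53},{"dx":0.0192,"dy":-0.0375,"dz":0,"yaw":-3.53},{"dx":0.0192,"dy":-0.0375,"dz":0,"yaw":-3.53},{"dx":0.0192,"dy":-0.0375,"dz":0,"yaw":-3.53},{"dx":0.0192,"dy":-0.0375,"dz":0,"yaw":-3.53},{"dx":0.0192,"dy":-0.0375,"dz":0,"yaw":-3.53}], "gripper": 0}}

```text
t: 2.1
eef_pos: [562.4, -152.6, 233.4]
tcp_rot: [-3.141, -0.0, 1.618]
ft_force: [0.3, 0.4, 0.2]
opening: 0.006
grip_force: 0.0
```

```bash
python3 - <<'E'
from h import *
c=grab('wrist','w1'); cv2.imwrite('pics/w1b.png',cv2.resize(c['color'][:,:,::-1],(768,576)))
print(np.round(c['extrinsics'],2).tolist()); print(state()['eef_pos'])
E
```

```text
[[1.0, -0.04, -0.01, 557.87], [0.05, 0.96, 0.27, -77.66], [-0.0, -0.27, 0.96, 383.88], [0.0, 0.0, 0.0, 1.0]]
[ 564.83534057 -157.3465133   233.12113572]
```

View pics/w1b.png

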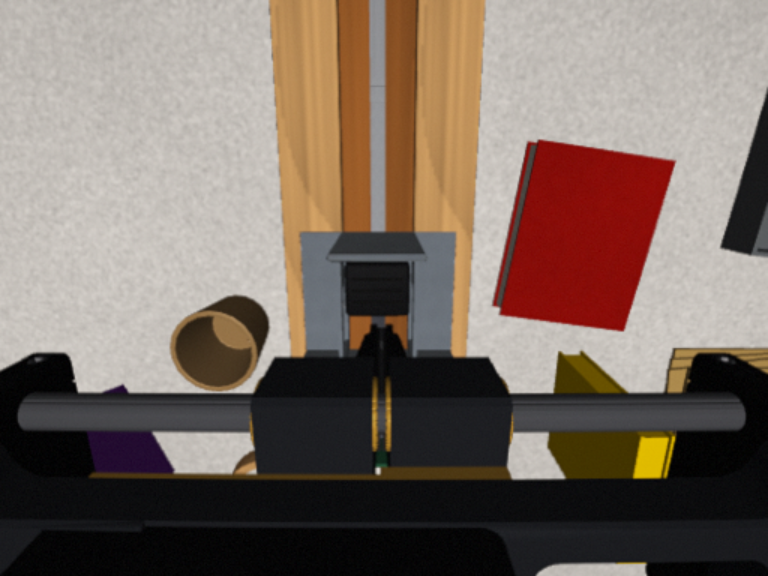

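The wrist picture shows the button at enlarged (346–410, 263–315) and the push plate above it at y≈258. The closed fingers at (381,345) are aligned with the button across the rail.

```bash
python3 - <<'E'
from h import *
c=load('w1'); P=lambda x,y,z: np.round(pt(c,(x+.5)/1.5-.5,(y+.5)/1.5-.5,z),1)
for n,x,y,z in [('btn far L',348,263,110),('far R',409,263,110),('near L',348,314,110),('near R',409,314,110),('pp edge L',329,259,128),('pp R',426,259,128),('rail',377,2,24),('rail',379,225,24),('rail edges',338,2,30),('',342,225,30),('',416,2,30),('',415,225,30),('outer',270,5,30),('',290,355,30),('',484,5,30),('',466,355,30)]: print(n,P(x,y,z))
print('range btn',pt(c,252,193)); s=state(); print(s['eef_pos'],s['tcp_rot'],s['qvel'].round(3))
E
```

```text
btn far L [ 538.8 -138.9  110. ]
far R [ 579. -137.  110.]
near L [ 539.7 -174.4  110. ]
near R [ 581.3 -172.5  110. ]
pp edge L [ 528.3 -132.9  128. ]
pp R [ 587.9 -130.1  128. ]
rail [549.2  42.4  24. ]
rail [ 558.2 -124.1   24. ]
rail edges [520.7  39.1  30. ]
 [ 527.4 -124.7   30. ]
 [578.   41.7  30. ]
 [ 588.1 -121.9   30. ]
outer [470.7  35.1  30. ]
 [ 482.8 -244.5   30. ]
 [628.1  42.3  30. ]
 [ 642.2 -237.1   30. ]
range btn [ 559.55050107 -156.2822898   110.08228634]
[ 564.83534057 -157.3465133   233.12113572] [3.14028550e+00 1.71499531e-03 1.61203732e+00] [ 0.054 -0.034  0.09   0.006 -0.039 -0.016]
```

>>> {"name": "arm_command", "arguments": {"deltas": [{"dx":-0.002,"dy":0.001,"dz":-0.025,"yaw":0},{"dx":0,"dy":0,"dz":-0.03,"yaw":0},{"dx":0,"dy":0,"dz":-0.025,"yaw":0},{"dx":0,"dy":0,"dz":-0.015,"yaw":0},{"dx":0,"dy":0,"dz":0,"yaw":0},{"dx":0,"dy":0,"dz":0,"yaw":0},{"dx":0,"dy":0,"dz":0,"yaw":0}]}}

```text
t: 2.85
eef_pos: [560.4, -150.0, 139.6]
tcp_rot: [3.14, 0.001, 1.621]
ft_force: [0.2, 0.9, 0.9]
opening: 0.006
grip_force: 0.0
```

>>> {"name": "arm_command", "arguments": {"deltas": [{"dx":0,"dy":0,"dz":-0.005,"yaw":0},{"dx":0,"dy":0,"dz":-0.004,"yaw":0},{"dx":0,"dy":0,"dz":-0.003,"yaw":0},{"dx":0,"dy":0,"dz":-0.002,"yaw":0},{"dx":0,"dy":0,"dz":-0.002,"yaw":0},{"dx":0,"dy":0,"dz":-0.001,"yaw":0},{"dx":0,"dy":0,"dz":0,"yaw":0},{"dx":0,"dy":0,"dz":0,"yaw":0},{"dx":0,"dy":0,"dz":0,"yaw":0}]}}

```text
t: 3.75
eef_pos: [560.1, -149.9, 122.1]
tcp_rot: [3.141, 0.0, 1.621]
ft_force: [-1.1, 0.0, 7.4]
opening: 0.004
grip_force: 3.3
```

>>> {"name": "arm_command", "arguments": {"deltas": [{"dx":0,"dy":0.001,"dz":-0.0005,"yaw":0},{"dx":0,"dy":0.002,"dz":0,"yaw":0},{"dx":-0.0001,"dy":0.003,"dz":0,"yaw":0},{"dx":-0.0002,"dy":0.004,"dz":0,"yaw":0},{"dx":-0.0002,"dy":0.004,"dz":0,"yaw":0},{"dx":-0.0003,"dy":0.006,"dz":0,"yaw":0},{"dx":-0.0003,"dy":0.006,"dz":0,"yaw":0},{"dx":-0.0003,"dy":0.006,"dz":0,"yaw":0},{"dx":-0.0003,"dy":0.006,"dz":0,"yaw":0},{"dx":-0.0003,"dy":0.006,"dz":0,"yaw":0},{"dx":-0.0003,"dy":0.006,"dz":0,"yaw":0}]}}

```text
t: 4.85
eef_pos: [557.7, -99.8, 121.6]
tcp_rot: [3.141, 0.0, 1.621]
ft_force: [-2.4, -0.7, 7.7]
opening: 0.004
grip_force: 3.5
```

>>> {"name": "arm_command", "arguments": {"deltas": [{"dx":-0.0004,"dy":0.008,"dz":0,"yaw":0},{"dx":-0.0004,"dy":0.008,"dz":0,"yaw":0},{"dx":-0.0004,"dy":0.008,"dz":0,"yaw":0},{"dx":-0.0004,"dy":0.008,"dz":0,"yaw":0},{"dx":-0.0004,"dy":0.008,"dz":0,"yaw":0},{"dx":-0.0004,"dy":0.008,"dz":0,"yaw":0},{"dx":-0.0004,"dy":0.008,"dz":0,"yaw":0},{"dx":-0.0004,"dy":0.008,"dz":0,"yaw":0},{"dx":-0.0004,"dy":0.008,"dz":0,"yaw":0},{"dx":-0.0004,"dy":0.008,"dz":0,"yaw":0},{"dx":-0.0004,"dy":0.008,"dz":0,"yaw":0},{"dx":-0.0004,"dy":0.008,"dz":0,"yaw":0},{"dx":-0.0004,"dy":0.008,"dz":0,"yaw":0},{"dx":-0.0004,"dy":0.008,"dz":0,"yaw":0},{"dx":-0.0004,"dy":0.008,"dz":0,"yaw":0},{"dx":-0.0003,"dy":0.006,"dz":0,"yaw":0},{"dx":-0.0003,"dy":0.006,"dz":0,"yaw":0},{"dx":-0.0002,"dy":0.004,"dz":0,"yaw":0},{"dx":0,"dy":0,"dz":0,"yaw":0}]}}

```text
t: 6.75
eef_pos: [551.0, 36.6, 121.6]
tcp_rot: [3.141, -0.0, 1.621]
ft_force: [-2.1, 1.5, 6.9]
opening: 0.006
grip_force: 3.5
```

```bash
python3 - <<'E'
from h import *
c=grab('wrist','w2'); cv2.imwrite('pics/w2b.png',cv2.resize(c['color'][:,:,::-1],(768,576)))
print(state()['eef_pos'],state()['ft_force'])
E
```

```text
[551.00492506  36.46930996 121.5883685 ] [-1.27816812  0.6064113   6.65593627]
```

View pics/w2b.png

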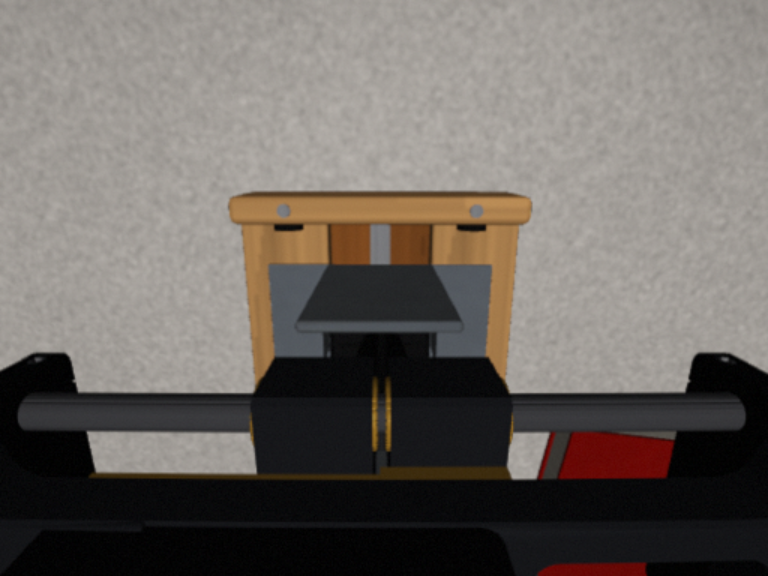

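The wrist picture shows the bookend's base edge at y≈264 and the bumpers at y≈229, a gap of roughly 15–20 mm. The button is still held.

>>> {"name": "arm_command", "arguments": {"deltas": [{"dx":-0.0002,"dy":0.004,"dz":0,"yaw":0},{"dx":-0.0002,"dy":0.004,"dz":0,"yaw":0},{"dx":-0.0001,"dy":0.003,"dz":0,"yaw":0},{"dx":-0.0001,"dy":0.002,"dz":0,"yaw":0},{"dx":0,"dy":0.001,"dz":0,"yaw":0},{"dx":0,"dy":0,"dz":0,"yaw":0}]}}

```text
t: 7.4
eef_pos: [550.3, 50.2, 121.6]
tcp_rot: [3.141, 0.0, 1.621]
ft_force: [-1.9, 1.0, 6.9]
opening: 0.002
grip_force: 3.5
```

```bash
python3 - <<'E'
from h import *
c=grab('wrist','w3'); a=load('w2')
K=lambda c,x,y,z: np.round(pt(c,x,y,z),1)
print('w2 bumper',K(a,193,152.5,50),'base edge',K(a,195,175.5,34),'pp',K(a,253,214,128))
im=c['color'][110:250,150:350,::-1]; cv2.imwrite('pics/w3b.png',cv2.resize(im,None,fx=4,fy=4,interpolation=cv2.INTER_CUBIC))
print(state()['eef_pos'],state()['ft_force'])
E
```

```text
w2 bumper [500.   78.5  50. ] base edge [498.3  56.4  34. ] pp [548.3  58.4 128. ]
[550.34457177  50.2446414  121.5516439 ] [-1.21645389  0.92632656  7.19489129]
```

View pics/w3b.png

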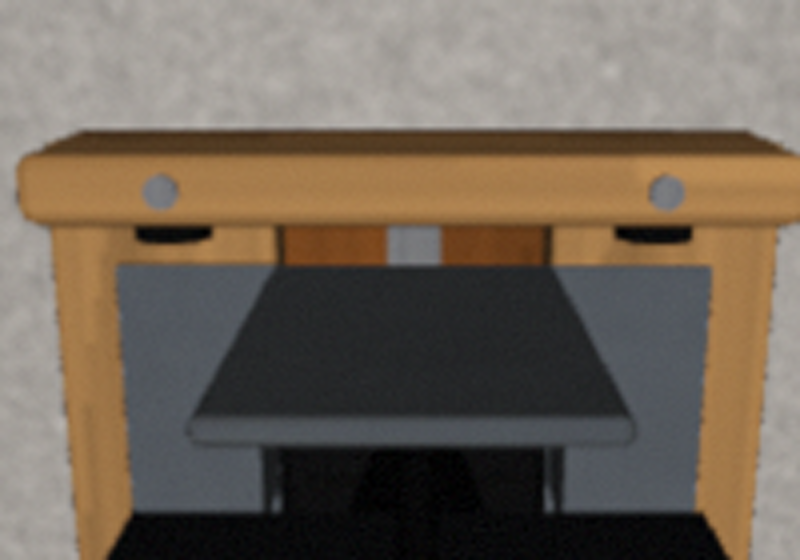

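The crop shows the base edge at y≈266 and the bumper bottoms at y≈243, so about 5 mm remain. I'll go on slowly until contact.

>>> {"name": "arm_command", "arguments": {"deltas": [{"dx":-0.0001,"dy":0.002,"dz":0,"yaw":0},{"dx":-0.0001,"dy":0.002,"dz":0,"yaw":0},{"dx":0,"dy":0.001,"dz":0,"yaw":0},{"dx":0,"dy":0.001,"dz":0,"yaw":0},{"dx":0,"dy":0,"dz":0,"yaw":0}]}}

```text
t: 7.95
eef_pos: [550.0, 56.2, 121.5]
tcp_rot: [3.141, 0.0, 1.621]
ft_force: [-2.1, -0.3, 6.3]
opening: 0.002
grip_force: 3.5
```

>>> {"name": "arm_command", "arguments": {"deltas": [{"dx":0,"dy":0.001,"dz":0,"yaw":0},{"dx":0,"dy":0.001,"dz":0,"yaw":0},{"dx":0,"dy":0.001,"dz":0,"yaw":0},{"dx":0,"dy":0,"dz":0,"yaw":0}]}}

```text
t: 8.35
eef_pos: [550.4, 58.6, 121.6]
tcp_rot: [3.141, 0.001, 1.621]
ft_force: [-1.0, -3.9, 7.2]
opening: 0.006
grip_force: 3.4
```

```bash
python3 - <<'E'
from h import *
c=grab('wrist','w4')
im=c['color'][110:250,150:350,::-1]; cv2.imwrite('pics/w4b.png',cv2.resize(im,None,fx=4,fy=4,interpolation=cv2.INTER_CUBIC))
print(state()['eef_pos'],state()['ft_force'])
E
```

```text
[550.40656274  58.62121198 121.64182401] [-0.62694624 -3.41834216  6.60279696]
```

View pics/w4b.png

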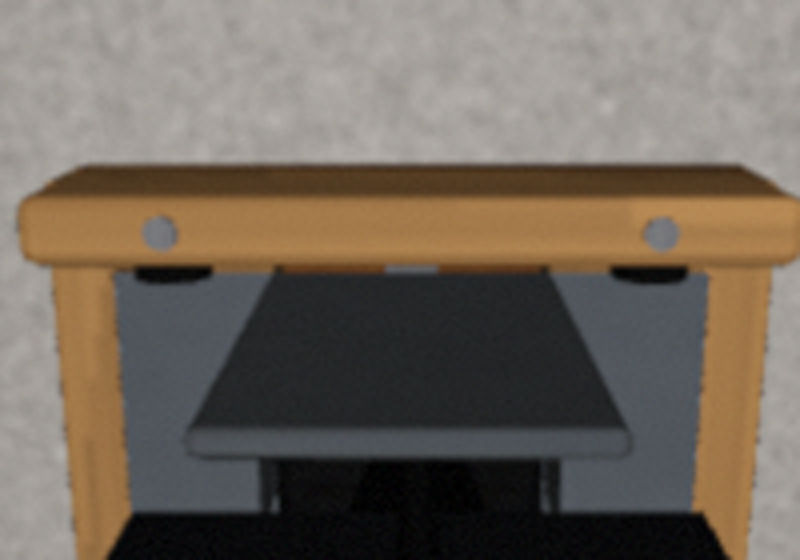

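The base edge (y≈272) is now under the bumpers (bottoms at y≈282), and a push-back of about 3.5 N has appeared. One small further push will confirm contact, then I'll lift straight up.

>>> {"name": "arm_command", "arguments": {"deltas": [{"dx":0,"dy":0.001,"dz":0,"yaw":0},{"dx":0,"dy":0.001,"dz":0,"yaw":0},{"dx":0,"dy":0,"dz":0,"yaw":0}]}}

```text
t: 8.7
eef_pos: [550.6, 60.6, 121.7]
tcp_rot: [3.14, 0.001, 1.621]
ft_force: [-0.9, -4.8, 7.6]
opening: 0.007
grip_force: 3.4
```

```bash
python3 - <<'E'
from h import *
a=load('w4'); c=grab('wrist','w5')
# rows of strongest edges along column through board/push plate
for n,q in (('w4',a),('w5',c)):
    g=q['color'].mean(2)[:,240:262].mean(1); print(n,[(i,int(g[i])) for i in range(150,180)][20:], [round(float(x)) for x in g[214:228]])
print(state()['eef_pos'],state()['ft_force'])
E
```

```text
w4 [(170, 124), (171, 126), (172, 127), (173, 119), (174, 108), (175, 96), (176, 84), (177, 81), (178, 56), (179, 39)] [37, 37, 44, 63, 78, 83, 83, 84, 83, 76, 46, 16, 5, 4]
w5 [(170, 118), (171, 121), (172, 123), (173, 125), (174, 126), (175, 121), (176, 111), (177, 102), (178, 81), (179, 88)] [37, 37, 37, 37, 37, 40, 57, 76, 82, 83, 83, 83, 78, 48]
[550.58433368  60.53147047 121.69616054] [-0.95247671 -4.90782298  6.38027813]
```

The board and the push plate shifted equally, so the bookend is standing against the stop. Next I lift straight up to release the button.

>>> {"name": "arm_command", "arguments": {"deltas": [{"dx":0,"dy":0,"dz":0.004,"yaw":0},{"dx":0,"dy":0,"dz":0.006,"yaw":0},{"dx":0,"dy":0,"dz":0.015,"yaw":0},{"dx":0,"dy":0,"dz":0.03,"yaw":0},{"dx":0,"dy":0,"dz":0.04,"yaw":0},{"dx":0,"dy":0,"dz":0.04,"yaw":0},{"dx":0,"dy":0,"dz":0.03,"yaw":0},{"dx":-0.03,"dy":0.03,"dz":0.01,"yaw":0},{"dx":-0.04,"dy":0.04,"dz":0,"yaw":0},{"dx":-0.04,"dy":0.04,"dz":0,"yaw":0},{"dx":0,"dy":0,"dz":0,"yaw":0},{"dx":0,"dy":0,"dz":0,"yaw":0},{"dx":0,"dy":0,"dz":0,"yaw":0}]}}

```text
t: 10.05
eef_pos: [450.0, 161.5, 296.2]
tcp_rot: [3.141, 0.0, 1.62]
ft_force: [1.2, -0.6, 0.4]
opening: 0.008
grip_force: 0.0
```

```bash
python3 - <<'E'
from h import *
c=grab('top','top2'); im=c['color'][155:240,195:370,::-1]
cv2.imwrite('pics/crop2.png',cv2.resize(im,None,fx=4.5,fy=4.5,interpolation=cv2.INTER_CUBIC))
print(state()['eef_pos'],state()['ft_force'])
E
```

```text
[450.09346291 161.26754779 296.00060039] [ 0.34314892 -0.23144368 -0.03478643]
```

View pics/crop2.png

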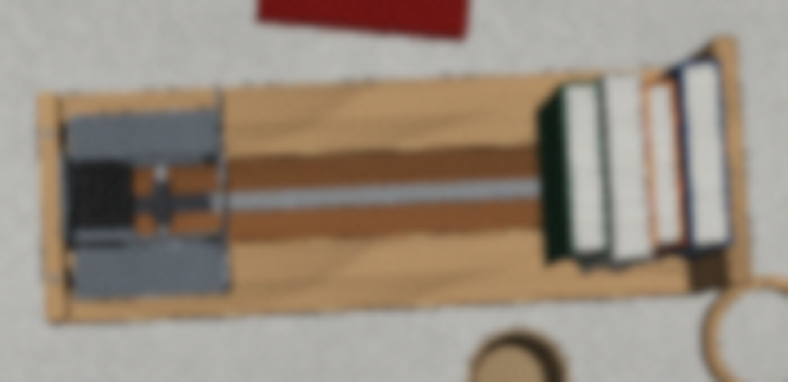

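The crop shows the bookend at the end stop (crop x 65–225). The row of books stands unchanged at (545–720), and the red book and the pot are where they were.

```bash
python3 -c "
from cell import job_done; print(job_done())"
```

```text
the job is handed in; nothing more can be done
None
```

The bookend is against the end stop with the button let go, the row of books is still standing, and the job was handed in at about 10 s of the 40 s allowed.

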